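Slide the row marker to the empty tablet box

ROBOT

A 7-joint arm with a two-finger parallel gripper is mounted at the origin on the work surface. World frame = base frame: x ahead of the robot, y to its left, z up, the work surface at z = 0. Lengths are in m, angles in rad, forces in N, time in s.
With the tool pointing down it reaches from about 0.425 to 0.925 m from the base axis. Payload 6.8 kg.
Tool frame: the origin (TCP) lies midway between the tips of the shut fingers; the grasp point (between the pads) lies 19 mm behind it; z points along the fingers, y is the direction in which the jaws open and shut (so a half turn about z gives the same grasp; the last joint's range is limited). The gripper opens to 85 mm and grips with 20 to 120 N. Pads are 22 mm wide; open, the fingers measure 114 mm over their backs; the gripper's body (76 mm by 85 mm) begins 54 mm behind the grasp point. The pads swing forward as they close: fully open they stand 13 mm farther back than shut.
Start: joints at [-1.303, 0.477, 0.022, 1.555, -0.011, 1.109, -0.083], TCP at [0.248, 0.628, 0.231] pointing down, gripper open.
Joint ranges: [-2.96, 2.96], [-0.34, 2.1], [-1.41, 1.46], [0.24, 2.44], [-1.37, 4.51], [0.17, 1.92], [-2.96, 2.96]. Speed limits (rad/s): [2.39, 2.39, 3.14, 3.14, 3.14, 3.14, 3.14].

INTERFACE

Orientations are given as a unit quaternion [w, x, y, z].
In Python, from station import * gives the robot as it stands. The module is installed in compiled form; this text tells all that it offers.
- The arm moves only by the tool jog_arm, never from a script. Its arguments are lists of equal length, an entry for each row: "dp": the shift along the tool's x, y, z in units of 25 mm (1.0 is 25 mm), a list of three; "angular": the turn, a rotation vector about the tool's x, y, z in units of 5 degrees (1.0 is 5 degrees), a list of three; "claw": the finger opening in mm, from 0 to 85.4. A call has exactly 5 rows; each row is the pose to reach, as a shift and turn from the pose commanded when the call began, along the tool's axes at that moment; what a row does not reach only later rows make up. A row lasts 1/10 s, in which the tool goes at most 50 mm and 8.59 degrees, less where a joint would pass 70% of its speed; a pose out of reach is approached as far as the arm can. A call with a gripper value outside its range is refused whole. The fingers move at their own pace and stop on an object; "grip_force" is the grip in N (left out, the last holds). Time passes only in rows, so rows that repeat a pose let the fingers close, or fill a call up. It gives the time, the measured TCP pose, the force and the opening at its end, in the units of the state.
- get_obs(): the state, without advancing time (a new reading comes with each control period).
- read_camera(name): name is "side" or "top"; returns a dict with "pixels" (420x560x3 uint8, blue, green, red), "camera_matrix" (3x3 intrinsics, pixels), "rvec" (rotation vector, rad) and "tvec" (3), from world to camera coordinates, as OpenCV has them. Camera axes: x right, y down, z forward; pixel columns grow to the right and rows downward; lengths in m; the calibration is good to about 2 mm. A picture is of the moment at which its call begins. There is no depth.
- hand_in(): hands the job in, once; it reports no verdict.
The state is a dict: "t": time; "q": joint angles; "joint_vel": joint speeds; "joint_torque": joint torques, N m; "eef_pos": TCP position; "tool_rot": TCP orientation; "contact_force": force on the tool from outside, world axes, zero at the start; "torque": the same for the moment, N m; "gripper_width": opening from 0.0 (shut) to 1.0 (fully open).
Only numpy, scipy, OpenCV 4.12 (cv2) and the standard library are available. Lean on these libraries where they do the work, as an engineer would, in place of code of your own. Each camera call takes 0.05 s, during which the arm holds its last target.

TASK

On the filling board, one of the four blue tablet boxes is still empty. With a fingertip, push the orange row marker along its rail from right to left until it clicks into the notch of the empty box, without running past that box, then take the hand away. Only push the marker, never pinch it, and leave the jar, the bottle and the cup standing where they are.

Things in the scene. Friction and masses are not known exactly. Their poses are not given: they have to be found in the camera images.
- board: light grey board, 260 (x) x 360 (y) x 12 mm, fixed; origin: centre of its underside, on the table. Its x points away from the robot, its y to the robot's left, within 0.2 rad. A rail, 26 mm wide, top 32 mm above the table, runs along y at board x = +85 mm. Its notches, each a pair of dark ridges 12 mm apart and 4 mm proud, lie at board y = -75, -20, +35, +90 mm, one per row
- box_empty: the blue tablet box that has no tablets in it, fixed on the board in one of the four rows: 150 (x) x 46 (y) x 24 mm, four open compartments; origin: centre of its underside, at board x = -35 mm, 12 mm above the table; axes parallel to the board's. The row's notch is at the same board y as this origin.
- box_a: a blue tablet box of the same size and axes as box_empty, fixed in another row, with white tablets in every compartment; origin: centre of its underside
- box_b: as box_a, another filled box
- box_c: as box_a, another filled box
- marker (a joint): slide of the marker along the rail, m, to board +y: 0 = right end (board y -150 mm), 0.275 = left end; notches at 0.075, 0.130, 0.185, 0.240. Starts at 0 to 0.035. Friction about 1.2 N. Ridges stand 6 mm before and after a notch's middle; climbing one takes 5 to 6 N, steepest 6 mm before its top; past the top the push dips to nothing and a spring ball draws the marker the last 3 mm to the middle. Push on through notches on the way
- marker_right: right-hand (board -y) face of the marker's upright orange tab: push here to go left. Origin: centre of the face, 72 mm above the table, over the rail's centre line, 10 mm to board -y of the marker's middle; axes as the board's. Face 44 mm wide (x), from 54 to 90 mm above the table, normal along board -y; the grey carriage below is flush with it, 40 mm wide
- marker_left: the opposite, left-hand (board +y) face of the same tab, 20 mm from marker_right, same size; origin: centre of that face, 10 mm to the left of the marker's middle
- marker_point (a point): tip of the marker's thin orange pointer, 58 mm from the rail's centre line towards the robot, 45 mm above the table, level with the marker's middle in board y; it points across the end of the row where the marker stands
- jar: loose white-capped jar, 42 mm across, 62 mm tall, standing on the table just beyond the board; origin: centre of its underside; not to be disturbed
- amber: loose amber bottle, 38 mm across, 85 mm tall, standing on the table just beyond the board; origin: centre of its underside; not to be disturbed
- cup: loose small white medicine cup, 42 mm across, 38 mm tall, standing on the table to the right of the board; origin: centre of its underside; not to be disturbed

How it is judged:
By the outcome, as a careful person would: the job done as asked, in the order asked, and still so for the second after the job is handed in, with the robot touching nothing.
It also fails if it takes over 42 s, if anything falls off the work surface, if the arm or the gripper's body presses on something with over 40 N, if the wrist force passes 120 N, or if a joint passes its speed limit or range.

## Working session

There is one attempt and no reset: what is moved stays moved. The work goes in short steps, Python scripts to look and compute and a tool call to move; the robot and the scene stay as the last step left them, time stands still between calls to the robot, and variables do not carry over. Pictures are saved under pics/ and viewed, and the job is handed in when it is done.

Besides the shell and the picture viewer there is one more tool, called after "Request:" as name(argument=value, ...) on one line, values as JSON. jog_arm: Moves the arm, as the interface text tells. Its arguments: {"type":"object","properties":{"dp":{"type":"array","items":{"type":"array","items":{"type":"number"}}},"angular":{"type":"array","items":{"type":"array","items":{"type":"number"}}},"claw":{"type":"array","items":{"type":"number"}},"grip_force":{"type":"number"}},"required":["dp","angular","claw"]}

```bash
mkdir -p pics; python3 - <<'E'
from station import *
import cv2,numpy as np,pickle
o=get_obs();print({k:np.round(v,3) for k,v in o.items()})
for n in("side","top"):
    c=read_camera(n);cv2.imwrite(f"pics/{n}0.png",c["pixels"]);pickle.dump(c,open(f"{n}0.pkl","wb"))
    R=cv2.Rodrigues(np.array(c["rvec"]))[0];print(n,np.round(-R.T@np.array(c["tvec"]).ravel(),3),np.round(R,2).tolist(),c["camera_matrix"])
E
```

```text
{'t': np.float64(0.0), 'q': array([-1.303,  0.478,  0.022,  1.556, -0.012,  1.109, -0.083]), 'joint_vel': array([-0.002,  0.001,  0.001, -0.   , -0.   ,  0.   , -0.   ]), 'joint_torque': array([ 0.0000e+00, -5.9645e+01,  1.6080e+00, -2.8120e+01,  1.3000e-02,
        9.0000e-03,  0.0000e+00]), 'eef_pos': array([0.248, 0.627, 0.23 ]), 'tool_rot': array([-0.   ,  0.187,  0.982, -0.001]), 'contact_force': array([-0.191, -0.189, -0.091]), 'torque': array([-0.027, -0.04 ,  0.011]), 'gripper_width': np.float64(0.998)}
side [ 0.244 -0.682  0.857] [[0.9, -0.43, -0.0], [-0.33, -0.68, -0.66], [0.28, 0.59, -0.75]] [[534.51462663   0.         275.51481935]
 [  0.         534.51462663 209.2051898 ]
 [  0.           0.           1.        ]]
top [ 0.385 -0.041  0.871] [[-0.17, -0.99, -0.01], [-0.96, 0.17, -0.21], [0.2, -0.03, -0.98]] [[426.22141609   0.         286.13574599]
 [  0.         426.22141609 214.38645727]
 [  0.           0.           1.        ]]
```

View pics/side0.png

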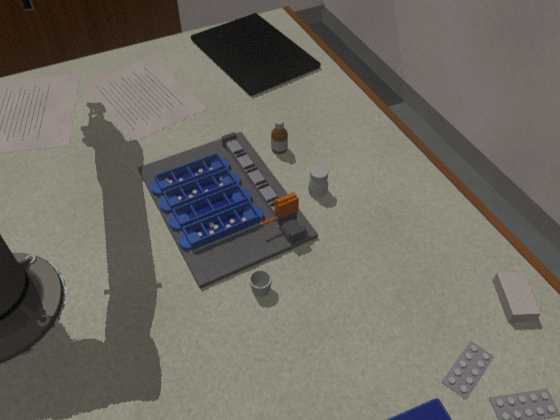

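View pics/top0.png

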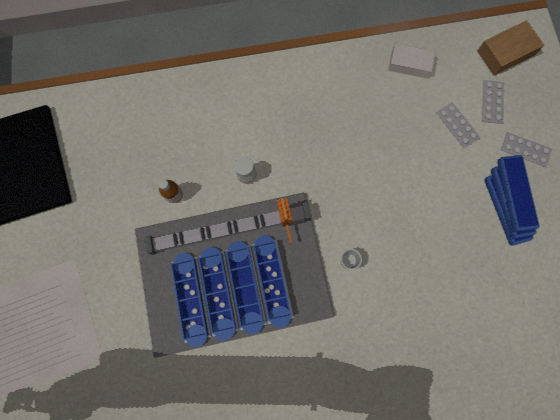

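Both views show the board, with the marker at the right end (top ≈ 286,212; side ≈ 287,206). The third box from the left in the top view (≈ 243,285) looks empty. I'll zoom in to check and measure the board.

```bash
cat > h.py <<'E'
import cv2,numpy as np,pickle
def load(n):return pickle.load(open(n+".pkl","rb"))
def cast(c,uv,z):
    R=cv2.Rodrigues(np.array(c["rvec"]))[0];t=np.array(c["tvec"]).ravel();K=np.array(c["camera_matrix"])
    C=-R.T@t;d=(R.T@np.linalg.inv(K)@np.c_[np.atleast_2d(uv),np.ones(len(np.atleast_2d(uv)))].T).T
    return C+d*((z-C[2])/d[:,2])[:,None]
def proj(c,P):
    return cv2.projectPoints(np.atleast_2d(P).astype(float),np.array(c["rvec"]),np.array(c["tvec"]),np.array(c["camera_matrix"]),None)[0].reshape(-1,2)
E
python3 - <<'E'
from h import *
c=load("top0");im=c["pixels"]
cr=cv2.resize(im[185:365,125:345],None,fx=3.3,fy=3.3,interpolation=cv2.INTER_CUBIC);cv2.imwrite("pics/topz.png",cr)
s=load("side0")["pixels"];cv2.imwrite("pics/sidez.png",cv2.resize(s[120:290,130:340],None,fx=3.4,fy=3.4,interpolation=cv2.INTER_CUBIC))
for n in("top0","side0"):
    c=load(n);hsv=cv2.cvtColor(c["pixels"],cv2.COLOR_BGR2HSV)
    m=cv2.inRange(hsv,(100,120,40),(130,255,255));k,l,st,ce=cv2.connectedComponentsWithStats(m)
    for i in range(1,k):
        if st[i,4]>100:print(n,"blue",st[i],ce[i].round(1),cast(c,ce[i],0.036).round(4))
    m=cv2.inRange(hsv,(3,170,120),(15,255,255));k,l,st,ce=cv2.connectedComponentsWithStats(m)
    for i in range(1,k):
        if st[i,4]>25:print(n,"or",st[i],ce[i].round(1))
E
```

```text
top0 blue [ 485  156   54   89 3022] [512.7 198.9] [[ 0.5119 -0.5214  0.036 ]]
top0 blue [ 253  236   38   92 1782] [271.8 281.2] [[ 0.4338 -0.0168  0.036 ]]
top0 blue [ 226  241   38   93 2081] [244.3 287.3] [[0.4313 0.0375 0.036 ]]
top0 blue [ 198  247   38   93 1971] [216.7 293.6] [[0.4288 0.0919 0.036 ]]
top0 blue [ 171  253   37   94 2018] [189.  299.4] [[0.4269 0.1459 0.036 ]]
top0 or [283 198   9  22  77] [286.8 208.5]
top0 or [277 200   9  22  90] [280.9 210.3]
side0 blue [ 151  153  113   97 6083] [205.1 201.1] [[0.4281 0.0457 0.036 ]]
side0 blue [388 399  63  21 712] [424.8 412.2] [[ 0.5767 -0.5073  0.036 ]]
side0 or [275 193  21  10  53] [284.5 197.2]
side0 or [278 197  20   9  42] [287.6 201.2]
side0 or [261 217  16   8  27] [268.6 220.2]
```

View pics/topz.png

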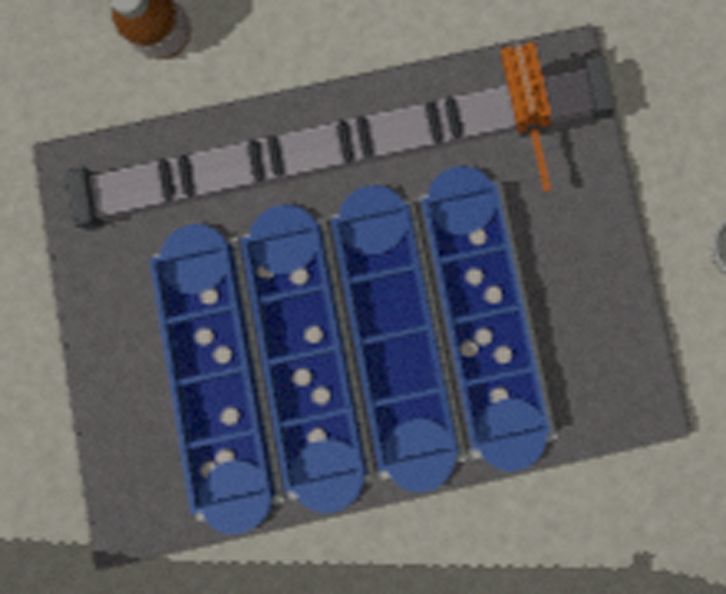

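View pics/sidez.png

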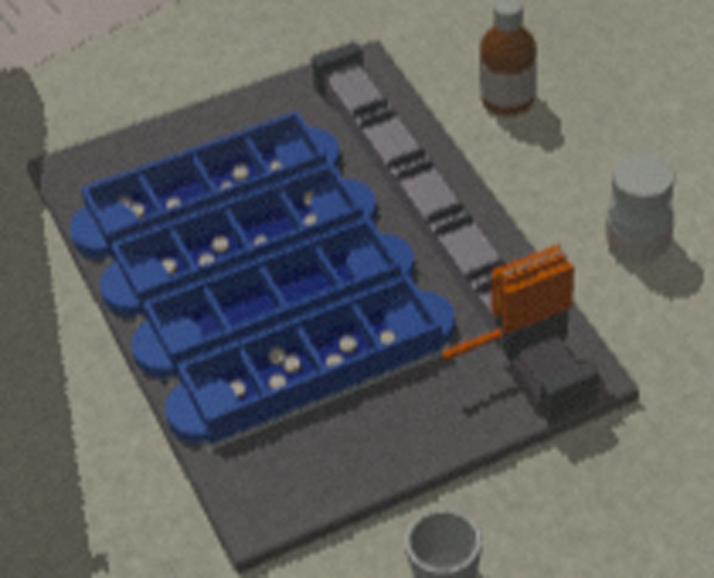

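Zoomed in, the third row from the left (board y −20, notch 0.130) is clearly empty in both views. The other three boxes hold tablets. Next I'll get the board pose from its top corners, checked against the notch ridges, plus the marker slide.

```bash
cat >> h.py <<'E'
def fit(L,W):  # W = R L + t (2D)
    l=L-L.mean(0);w=W-W.mean(0);th=np.arctan2((l[:,0]*w[:,1]-l[:,1]*w[:,0]).sum(),(l*w).sum())
    R=np.array([[np.cos(th),-np.sin(th)],[np.sin(th),np.cos(th)]]);t=W.mean(0)-R@L.mean(0)
    return th,t,W-(L@R.T+t)
E
python3 - <<'E'
from h import *
top=load("top0");side=load("side0")
f=lambda p,s,o:(np.array(p,float)+.5)/s-.5+np.array(o)
ct=f([(38,143),(598,27),(692,435),(97,567)],3.3,(125,185)); L=np.array([(.13,.18),(.13,-.18),(-.13,-.18),(-.13,.18)])
cs=f([(377,43),(637,393),(240,568),(32,165)],3.4,(130,120))
for n,c,p in(("top",top,ct),("side",side,cs)):
    W=cast(c,p,.012)[:,:2];th,t,r=fit(L,W);print(n,th.round(4),t.round(4),(r*1000).round(1).tolist())
    R=np.array([[np.cos(th),-np.sin(th)],[np.sin(th),np.cos(th)]])
    if n=="top":
        b=np.array([(167,180),(187,177),(257,160),(277,156),(345,141),(363,137),(434,121),(453,117)])
        print("ridges",((cast(c,f(b,3.3,(125,185)),.036)[:,:2]-t)@R*1000).round(1).tolist())
        tt=f([(504,47),(535,45),(545,122),(517,127),(547,188)],3.3,(125,185))
        print("tab top",((cast(c,tt,.09)[:,:2]-t)@R*1000).round(1).tolist(),"pointer z45",((cast(c,tt[4:],.045)[:,:2]-t)@R*1000).round(1))
        for nm,p,z in(("jar",(245,164),.062),("amber",(164,184),.085),("cup",(352,258),.038)):print(nm,cast(c,p,z).round(3))
    else:
        tt=f([(445,353)],3.4,(130,120));print("pointer side",((cast(c,tt,.045)[:,:2]-t)@R*1000).round(1))
        tt=f([(496,267),(558,247),(572,262),(510,285)],3.4,(130,120));print("tab",((cast(c,tt,.09)[:,:2]-t)@R*1000).round(1).tolist())
E
```

```text
top 0.0372 [0.4678 0.0575] [[-1.5, -2.1], [-1.9, 1.6], [2.0, 1.7], [1.5, -1.3]]
ridges [[83.7, 97.6], [83.0, 85.5], [84.4, 42.6], [84.3, 30.4], [84.8, -11.3], [84.9, -22.4], [85.6, -66.2], [85.6, -77.9]]
tab top [[108.4, -115.6], [105.8, -133.2], [60.7, -129.4], [61.2, -113.3], [23.7, -122.6]] pointer z45 [[  30.  -124.1]]
jar [[ 0.669 -0.003  0.062]]
amber [[0.648 0.155 0.085]]
cup [[ 0.451 -0.179  0.038]]
side 0.0438 [0.469  0.0538] [[-2.7, -1.7], [-3.6, 2.8], [2.4, 1.8], [3.9, -2.9]]
pointer side [[  29.  -120.5]]
tab [[67.6, -111.4], [106.2, -114.7], [107.5, -128.6], [68.1, -127.2]]
```

Marker slide is about 0.025 (tab centre at board x ≈ 84, y ≈ −124). The ridge midpoints read about 2.5 mm left of the nominal rows, which I'll allow for. Plan: shut the fingers and turn the tool so its x runs along board +y, then push with the 22 mm side of the fingertips.

```bash
cat > go.py <<'E'
from station import *
from h import *
from scipy.spatial.transform import Rotation as Ro
import sys
TH=.04;T=np.array([.468,.0575]);RB=np.array([[np.cos(TH),-np.sin(TH)],[np.sin(TH),np.cos(TH)]])
def go(bx,by,z):
    o=get_obs();q=o["tool_rot"];R=Ro.from_quat(np.r_[q[1:],q[0]])
    W=np.r_[RB@[bx,by]+T,z];p=np.array(o["eef_pos"])
    Rt=Ro.from_matrix(np.array([[-np.sin(TH),np.cos(TH),0],[np.cos(TH),np.sin(TH),0],[0,0,-1]]).T)
    print("t",round(float(o["t"]),2),"board now",np.r_[RB.T@(p[:2]-T),p[2]].round(4),"F board",(RB.T@np.array(o["contact_force"])[:2]).round(2),"q",np.round(o["q"],2))
    print("dp",(R.inv().apply(W-p)/.025).round(3),"ang",(np.degrees((R.inv()*Rt).as_rotvec())/5).round(3))
go(*map(float,sys.argv[1:4]))
E
python3 go.py .085 -.158 .22
```

```text
t 0.1 board now [-0.1975  0.5783  0.2304] F board [ 1.1  -1.49] q [-1.3   0.48  0.02  1.56 -0.01  1.11 -0.08]
dp [-22.232 -22.376   0.457] ang [-1.6000e-02  1.3000e-02  1.3235e+01]
```

Request:
jog_arm(dp=[[-1.0,-1.0,0],[-2.2,-2.2,0],[-3.4,-3.4,0],[-4.6,-4.6,0],[-5.8,-5.8,0]], angular=[[0,0,1],[0,0,2],[0,0,3],[0,0,4],[0,0,5]], claw=[0,0,0,0,0], grip_force=60)

```text
t: 0.6
eef_pos: [0.3297, 0.4379, 0.2309]
tool_rot: [-0.0, 0.397, 0.918, -0.0]
contact_force: [1.1, -0.7, -0.1]
gripper_width: 0.141
```

```bash
python3 go.py .085 -.158 .22
```

```text
t 0.6 board now [-0.123   0.3856  0.2309] F board [ 1.07 -0.77] q [-1.16  0.27  0.15  1.87 -0.05  1.01 -0.24]
dp [-21.872  -7.975   0.446] ang [-7.000e-03  4.000e-03  8.193e+00]
```

Request:
jog_arm(dp=[[-1.5,-0.6,0],[-3.2,-1.2,0],[-4.9,-1.8,0],[-6.6,-2.4,0],[-8.2,-3.0,0]], angular=[[0,0,1],[0,0,2],[0,0,3],[0,0,4],[0,0,4]], claw=[0,0,0,0,0])

```text
t: 1.1
eef_pos: [0.4164, 0.2373, 0.2312]
tool_rot: [-0.0, 0.55, 0.835, -0.0]
contact_force: [1.3, -0.2, -0.0]
gripper_width: -0.004
```

```bash
python3 go.py .085 -.158 .22
```

```text
t 1.1 board now [-0.0444  0.1818  0.2312] F board [ 1.28 -0.27] q [-0.94  0.15  0.33  2.03 -0.06  0.97 -0.18]
dp [-14.543  -0.041   0.448] ang [-2.000e-03  1.000e-03  4.203e+00]
```

Request:
jog_arm(dp=[[-1.6,0,0],[-3.3,0,0],[-5.0,0,0],[-6.6,0,0],[-8.0,0,0]], angular=[[0,0,1],[0,0,2],[0,0,3],[0,0,4],[0,0,4.2]], claw=[0,0,0,0,0])

```text
t: 1.6
eef_pos: [0.4959, 0.0538, 0.2312]
tool_rot: [0.0, 0.693, 0.721, -0.0]
contact_force: [0.5, -0.8, 0.5]
gripper_width: 0.003
```

```bash
python3 go.py .085 -.158 .22
```

```text
t 1.6 board now [ 0.0277 -0.0048  0.2312] F board [ 0.42 -0.78] q [-0.68  0.19  0.52  2.   -0.11  0.98 -0.07]
dp [-6.125  2.295  0.45 ] ang [-0.001  0.002 -0.008]
```

Request:
jog_arm(dp=[[-1.6,0.6,0],[-3.2,1.2,0],[-4.8,1.8,0],[-6.1,2.3,0],[-6.1,2.3,0]], angular=[[0,0,0],[0,0,0],[0,0,0],[0,0,0],[0,0,0]], claw=[0,0,0,0,0])

```text
t: 2.1
eef_pos: [0.5602, -0.0997, 0.2314]
tool_rot: [0.001, 0.694, 0.72, -0.001]
contact_force: [-0.5, -0.3, -0.1]
gripper_width: -0.002
```

```bash
python3 go.py .085 -.158 .07; python3 - <<'E'
from station import *
import cv2
for n in("side","top"):
    c=read_camera(n)["pixels"]; cv2.imwrite(f"pics/{n}1.png",c)
E
```

```text
t 2.1 board now [ 0.0858 -0.1607  0.2314] F board [-0.51 -0.24] q [-0.4   0.34  0.58  1.85 -0.21  1.02  0.31]
dp [ 0.13  -0.037  6.454] ang [ 0.007  0.037 -0.049]
```

View pics/side1.png

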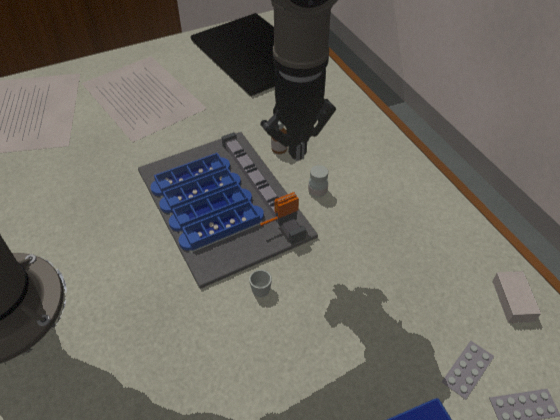

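The side view shows the shut gripper above the scene, with the fingertip near (300,152). The marker is unmoved at (287,206). Descending next to the marker's right face.

Request:
jog_arm(dp=[[0,0,1.5],[0,0,3.0],[0,0,4.5],[0,0,5.6],[0,0,6.3]], angular=[[0,0,0],[0,0,0],[0,0,0],[0,0,0],[0,0,0]], claw=[0,0,0,0,0])

```text
t: 2.7
eef_pos: [0.5579, -0.0913, 0.0714]
tool_rot: [-0.002, 0.691, 0.723, -0.001]
contact_force: [0.9, 0.3, 1.2]
gripper_width: -0.001
```

```bash
python3 go.py .085 -.144 .07; python3 - <<'E'
from station import *
import cv2
for n in("side","top"):
    c=read_camera(n)["pixels"]; a=c[120:300,130:380] if n=="side" else c[150:330,125:375]
    cv2.imwrite(f"pics/{n}2.png",cv2.resize(a,None,fx=3.2,fy=3.2,interpolation=cv2.INTER_CUBIC))
E
```

```text
t 2.7 board now [ 0.0839 -0.1522  0.0714] F board [0.93 0.27] q [-0.31  0.55  0.47  1.97 -0.37  0.71  0.43]
dp [0.33  0.047 0.055] ang [-0.041 -0.017  0.067]
```

View pics/side2.png

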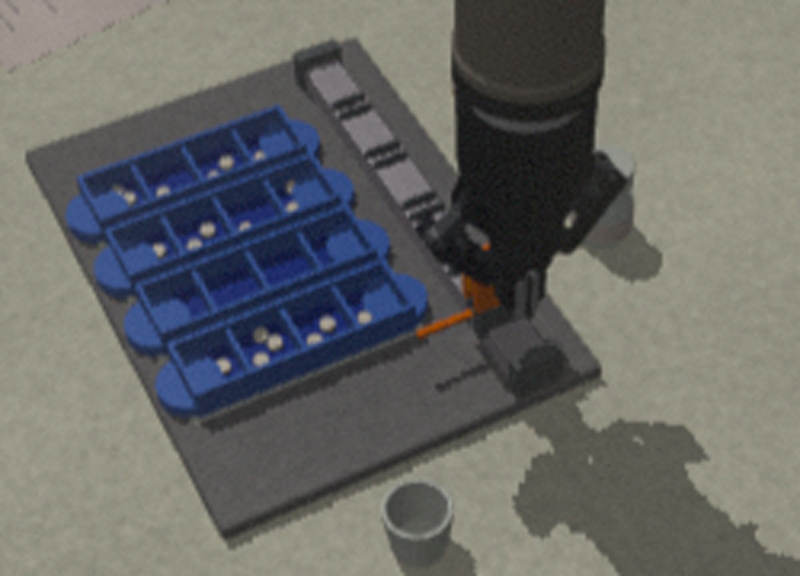

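View pics/top2.png

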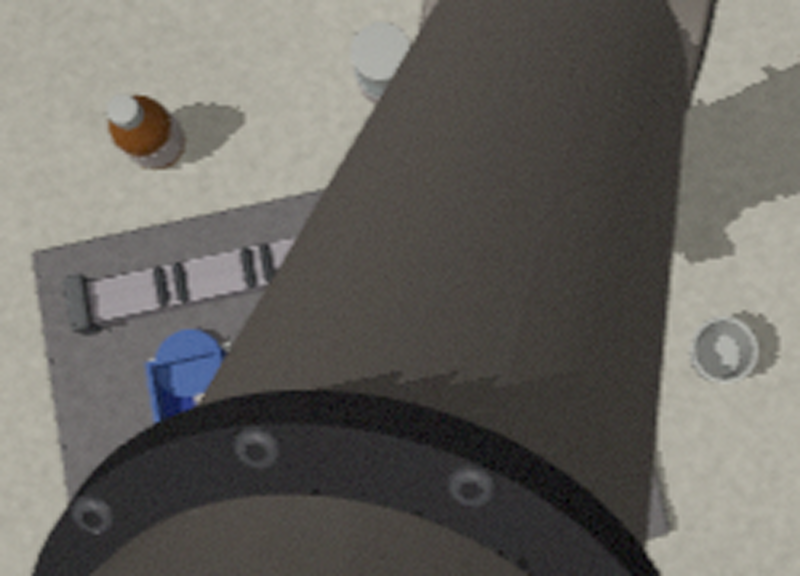

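The side view shows the fingertips just to the right of the orange tab, at crop ≈ (525,295), clear of the jar and the end stop. In the top view the arm hides the marker, so I'll rely on the side camera and force. Now making contact and pushing.

Request:
jog_arm(dp=[[0.12,0,0],[0.24,0,0],[0.36,0,0],[0.48,0,0],[0.6,0,0]], angular=[[0,0,0],[0,0,0],[0,0,0],[0,0,0],[0,0,0]], claw=[0,0,0,0,0])

```text
t: 3.3
eef_pos: [0.5596, -0.079, 0.0746]
tool_rot: [0.001, 0.692, 0.722, 0.0]
contact_force: [0.3, -1.5, 1.2]
gripper_width: -0.001
```

```bash
cat > snap.py <<'E'
from station import *
import cv2,sys
c=read_camera("side")["pixels"][120:300,130:380]
cv2.imwrite(f"pics/s{sys.argv[1]}.png",cv2.resize(c,None,fx=3.2,fy=3.2,interpolation=cv2.INTER_CUBIC))
E
python3 go.py .085 -.041 .07; python3 snap.py 3;python3 go.py .085 -.041 .07
```

```text
t 3.3 board now [ 0.0861 -0.1401  0.0746] F board [ 0.25 -1.51] q [-0.33  0.54  0.47  1.97 -0.37  0.71  0.41]
dp [ 3.962 -0.032  0.181] ang [0.02  0.005 0.033]
t 3.35 board now [ 0.086  -0.1394  0.0743] F board [-0.33  0.06] q [-0.33  0.54  0.47  1.97 -0.37  0.71  0.41]
dp [ 3.935 -0.026  0.173] ang [ 0.014 -0.001  0.041]
```

View pics/s3.png

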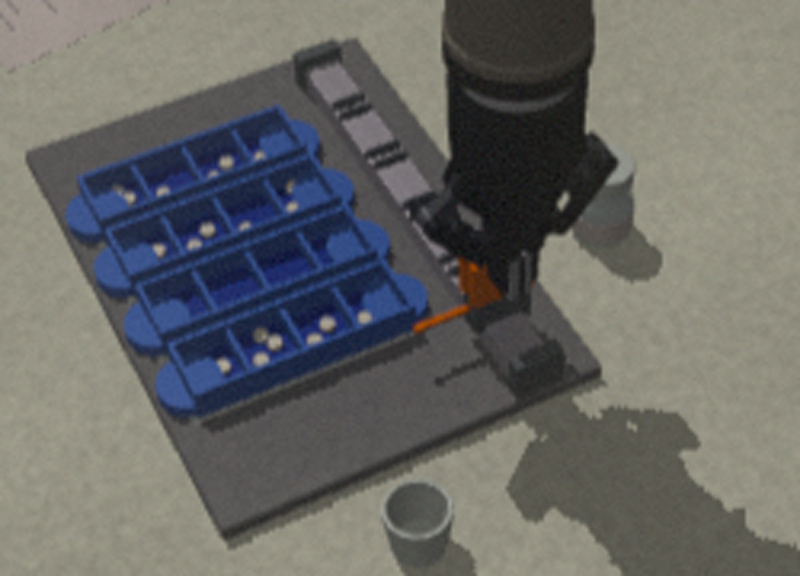

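Contact is made: about 1.5 N, and the pointer tip moved from (418,335) to (414,328). The fingertip lags, so I'll keep steps short.

Request:
jog_arm(dp=[[0.2,0,0.05],[0.4,0,0.08],[0.6,0,0.1],[0.8,0,0.1],[1.0,0,0.1]], angular=[[0,0,0],[0,0,0],[0,0,0],[0,0,0],[0,0,0]], claw=[0,0,0,0,0])

```text
t: 3.85
eef_pos: [0.5578, -0.0534, 0.0711]
tool_rot: [-0.0, 0.692, 0.722, -0.0]
contact_force: [1.5, -0.8, -0.9]
gripper_width: 0.005
```

```bash
python3 go.py .085 -.041 .07
```

```text
t 3.85 board now [ 0.0852 -0.1144  0.0711] F board [ 1.51 -0.91] q [-0.38  0.54  0.47  1.98 -0.37  0.7   0.37]
dp [ 2.937 -0.     0.044] ang [-0.004  0.     0.037]
```

Request:
jog_arm(dp=[[0.15,0,0],[0.3,0,0],[0.45,0,0],[0.6,0,0],[0.75,0,0]], angular=[[0,0,0],[0,0,0],[0,0,0],[0,0,0],[0,0,0]], claw=[0,0,0,0,0])

```text
t: 4.35
eef_pos: [0.557, -0.0354, 0.0712]
tool_rot: [0.0, 0.692, 0.722, -0.0]
contact_force: [-0.2, -0.6, 0.3]
gripper_width: -0.002
```

```bash
python3 go.py .085 -.041 .07; python3 snap.py 4
```

```text
t 4.35 board now [ 0.0852 -0.0964  0.0712] F board [-0.19 -0.56] q [-0.41  0.54  0.47  1.99 -0.37  0.7   0.33]
dp [ 2.216e+00 -2.000e-03  4.900e-02] ang [-0.002  0.003  0.026]
```

View pics/s4.png

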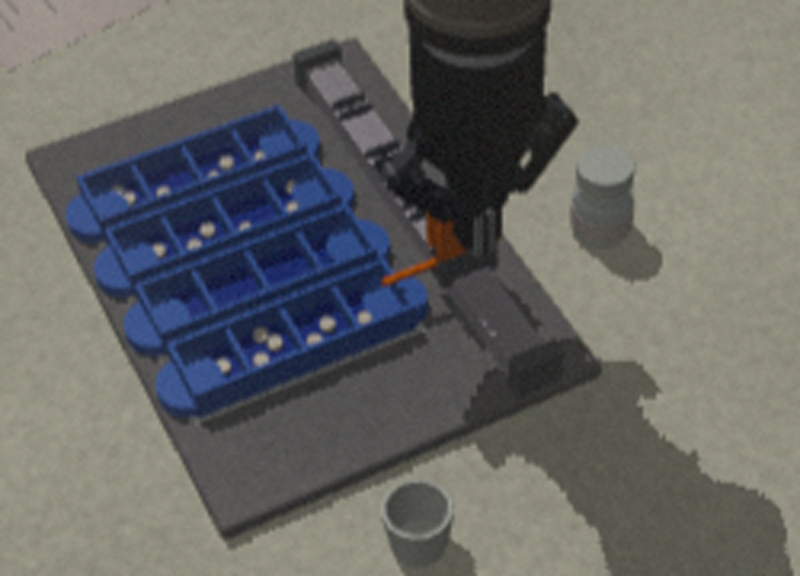

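The pointer tip is at (384,281), so the marker is about at the first notch (a filled row). Pushing on through it.

Request:
jog_arm(dp=[[0.15,0,0],[0.3,0,0],[0.45,0,0],[0.6,0,0],[0.75,0,0]], angular=[[0,0,0],[0,0,0],[0,0,0],[0,0,0],[0,0,0]], claw=[0,0,0,0,0])

```text
t: 4.9
eef_pos: [0.5562, -0.0157, 0.0713]
tool_rot: [-0.0, 0.692, 0.722, 0.0]
contact_force: [-0.2, -1.9, 0.3]
gripper_width: -0.002
```

```bash
python3 go.py .085 -.041 .07
```

```text
t 4.9 board now [ 0.0852 -0.0766  0.0713] F board [-0.31 -1.94] q [-0.45  0.53  0.47  1.99 -0.37  0.7   0.3 ]
dp [ 1.426 -0.005  0.054] ang [-0.002 -0.006  0.041]
```

Request:
jog_arm(dp=[[0.15,0,0],[0.3,0,0],[0.45,0,0],[0.6,0,0],[0.6,0,0]], angular=[[0,0,0],[0,0,0],[0,0,0],[0,0,0],[0,0,0]], claw=[0,0,0,0,0])

```text
t: 5.4
eef_pos: [0.5557, -0.0005, 0.0713]
tool_rot: [-0.0, 0.691, 0.723, 0.0]
contact_force: [-0.1, -0.2, 0.5]
gripper_width: -0.005
```

```bash
cat > ptr.py <<'E'
from station import *
from h import *
TH=.04;T=np.array([.468,.0575]);RB=np.array([[np.cos(TH),-np.sin(TH)],[np.sin(TH),np.cos(TH)]])
c=read_camera("side");hsv=cv2.cvtColor(c["pixels"],cv2.COLOR_BGR2HSV)
m=cv2.inRange(hsv,(3,150,70),(18,255,255));m[:,:200]=0;m[150:,:][:, :]=m[150:,:];m[:150]=0
ys,xs=np.nonzero(m);i=xs.argsort()[:4];p=np.array([xs[i].mean(),ys[i].mean()]);print("tip px",p,"board",((cast(c,p,.045)[0,:2]-T)@RB*1000).round(1))
E
python3 go.py .085 -.041 .07; python3 snap.py 5; python3 ptr.py
```

```text
t 5.4 board now [ 0.0853 -0.0615  0.0713] F board [-0.09 -0.22] q [-0.47  0.53  0.47  2.   -0.37  0.7   0.27]
dp [ 0.818 -0.009  0.051] ang [-0.001 -0.007  0.046]
tip px [243.  195.5] board [ 32.2 -40.6]
```

View pics/s5.png

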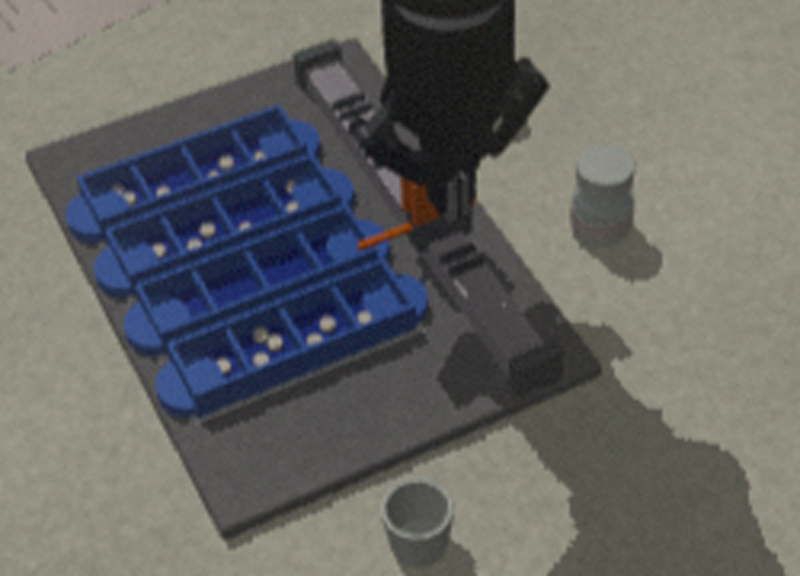

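Camera and TCP agree: the marker's middle is at about board y −40.6. Now creeping, watching force for the first ridge of the target notch.

Request:
jog_arm(dp=[[0.06,0,0],[0.12,0,0],[0.18,0,0],[0.24,0,0],[0.24,0,0]], angular=[[0,0,0],[0,0,0],[0,0,0],[0,0,0],[0,0,0]], claw=[0,0,0,0,0])

```text
t: 6.0
eef_pos: [0.5555, 0.0048, 0.0713]
tool_rot: [-0.0, 0.692, 0.722, 0.0]
contact_force: [0.6, -0.8, -0.0]
gripper_width: 0.002
```

Request:
jog_arm(dp=[[0.04,0,0],[0.08,0,0],[0.12,0,0],[0.12,0,0],[0.12,0,0]], angular=[[0,0,0],[0,0,0],[0,0,0],[0,0,0],[0,0,0]], claw=[0,0,0,0,0])

```text
t: 6.5
eef_pos: [0.5553, 0.0077, 0.0713]
tool_rot: [-0.0, 0.692, 0.722, 0.0]
contact_force: [0.1, -0.6, -0.5]
gripper_width: 0.005
```

```bash
python3 go.py .085 -.041 .07;  python3 ptr.py
```

```text
t 6.5 board now [ 0.0852 -0.0532  0.0713] F board [ 0.07 -0.61] q [-0.49  0.53  0.47  2.   -0.37  0.7   0.26]
dp [ 0.489 -0.007  0.052] ang [-0.    -0.003  0.037]
tip px [241.5 193.5] board [ 31.9 -34.1]
```

Request:
jog_arm(dp=[[0.04,0,0],[0.08,0,0],[0.12,0,0],[0.12,0,0],[0.12,0,0]], angular=[[0,0,0],[0,0,0],[0,0,0],[0,0,0],[0,0,0]], claw=[0,0,0,0,0])

```text
t: 7.05
eef_pos: [0.5551, 0.0107, 0.0713]
tool_rot: [-0.0, 0.692, 0.722, 0.0]
contact_force: [0.5, -0.7, -0.2]
gripper_width: -0.001
```

Request:
jog_arm(dp=[[0.04,0,0],[0.08,0,0],[0.08,0,0],[0.08,0,0],[0.08,0,0]], angular=[[0,0,0],[0,0,0],[0,0,0],[0,0,0],[0,0,0]], claw=[0,0,0,0,0])

```text
t: 7.55
eef_pos: [0.555, 0.0118, 0.0713]
tool_rot: [0.0, 0.692, 0.722, -0.0]
contact_force: [0.0, -5.5, 0.1]
gripper_width: 0.001
```

```bash
python3 go.py .085 -.041 .07;  python3 ptr.py
```

```text
t 7.55 board now [ 0.0851 -0.0492  0.0713] F board [-0.19 -5.53] q [-0.5   0.53  0.47  2.   -0.37  0.7   0.25]
dp [ 0.326 -0.005  0.051] ang [0.    0.007 0.028]
tip px [240.5 192. ] board [ 31.9 -29.3]
```

Force rose to 5.5 N at TCP board y −49. That puts the notch centre at TCP ≈ −37, consistent with the +3 mm ridge offset measured from the top camera. Creeping on.

Request:
jog_arm(dp=[[0.04,0,0],[0.08,0,0],[0.08,0,0],[0.08,0,0],[0.08,0,0]], angular=[[0,0,0],[0,0,0],[0,0,0],[0,0,0],[0,0,0]], claw=[0,0,0,0,0])

```text
t: 8.1
eef_pos: [0.5549, 0.0148, 0.0713]
tool_rot: [-0.0, 0.692, 0.722, 0.0]
contact_force: [0.0, -1.6, -0.2]
gripper_width: -0.001
```

Request:
jog_arm(dp=[[0.04,0,0],[0.08,0,0],[0.08,0,0],[0.08,0,0],[0.08,0,0]], angular=[[0,0,0],[0,0,0],[0,0,0],[0,0,0],[0,0,0]], claw=[0,0,0,0,0])

```text
t: 8.6
eef_pos: [0.5549, 0.0173, 0.0713]
tool_rot: [-0.0, 0.691, 0.722, 0.0]
contact_force: [0.3, 0.1, 0.3]
gripper_width: 0.003
```

```bash
python3 go.py .085 -.037 .07;  python3 ptr.py
```

```text
t 8.6 board now [ 0.0853 -0.0436  0.0713] F board [0.34 0.06] q [-0.51  0.53  0.47  2.   -0.37  0.7   0.24]
dp [ 0.265 -0.01   0.051] ang [ 0.    -0.008  0.044]
tip px [238.5 190.5] board [ 30.  -23.5]
```

Request:
jog_arm(dp=[[0.04,0,0],[0.08,0,0],[0.08,0,0],[0.08,0,0],[0.08,0,0]], angular=[[0,0,0],[0,0,0],[0,0,0],[0,0,0],[0,0,0]], claw=[0,0,0,0,0])

```text
t: 9.15
eef_pos: [0.5548, 0.0186, 0.0713]
tool_rot: [-0.0, 0.692, 0.722, 0.0]
contact_force: [0.1, -0.3, -0.1]
gripper_width: -0.002
```

```bash
python3 go.py .085 -.037 .07;  python3 ptr.py; python3 snap.py 6
```

```text
t 9.15 board now [ 0.0851 -0.0423  0.0713] F board [ 0.08 -0.28] q [-0.51  0.53  0.47  2.   -0.37  0.7   0.24]
dp [ 0.212 -0.005  0.05 ] ang [-0.001 -0.002  0.037]
tip px [239.  189.5] board [ 32.2 -21.4]
```

View pics/s6.png

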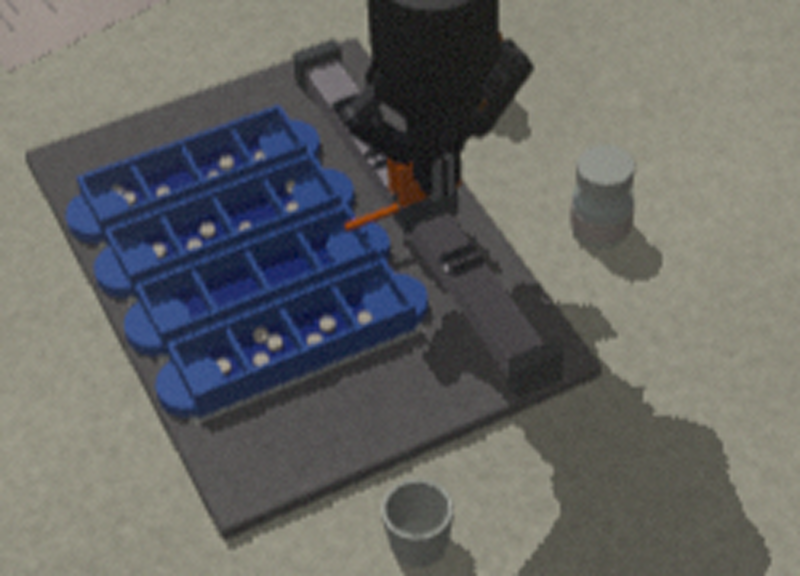

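The pointer tip (345,226) is still crossing into the empty row. Continuing by about 1 mm steps.

Request:
jog_arm(dp=[[0.04,0,0],[0.06,0,0],[0.06,0,0],[0.06,0,0],[0.06,0,0]], angular=[[0,0,0],[0,0,0],[0,0,0],[0,0,0],[0,0,0]], claw=[0,0,0,0,0])

```text
t: 9.75
eef_pos: [0.5547, 0.02, 0.0713]
tool_rot: [-0.0, 0.692, 0.722, 0.0]
contact_force: [0.8, 0.2, 0.9]
gripper_width: 0.001
```

```bash
python3 go.py .085 -.037 .07;  python3 ptr.py
```

```text
t 9.75 board now [ 0.0852 -0.0409  0.0713] F board [0.8  0.14] q [-0.51  0.53  0.47  2.   -0.37  0.7   0.23]
dp [ 0.156 -0.006  0.051] ang [-0.    -0.001  0.036]
tip px [237.5 189.5] board [ 29.4 -19.9]
```

Request:
jog_arm(dp=[[0.04,0,0],[0.04,0,0],[0.04,0,0],[0.04,0,0],[0.04,0,0]], angular=[[0,0,0],[0,0,0],[0,0,0],[0,0,0],[0,0,0]], claw=[0,0,0,0,0])

```text
t: 10.3
eef_pos: [0.5547, 0.0209, 0.0713]
tool_rot: [-0.0, 0.692, 0.722, -0.0]
contact_force: [0.4, 0.8, 0.0]
gripper_width: 0.003
```

```bash
python3 go.py .085 -.037 .07;  python3 ptr.py
```

```text
t 10.3 board now [ 0.0852 -0.04    0.0713] F board [0.4  0.74] q [-0.51  0.53  0.47  2.   -0.37  0.7   0.23]
dp [ 0.12  -0.006  0.051] ang [-0.     0.     0.035]
tip px [237.5 189. ] board [ 30.  -18.6]
```

Force has dropped to nothing, so the ball may have drawn the marker in. I'll back straight off, lift, and check from the top before deciding whether to push more.

Request:
jog_arm(dp=[[-0.2,0,0],[-0.6,0,0],[-1.2,0,0],[-1.6,0,-1.0],[-1.6,0,-2.5]], angular=[[0,0,0],[0,0,0],[0,0,0],[0,0,0],[0,0,0]], claw=[0,0,0,0,0])

```text
t: 10.85
eef_pos: [0.5546, -0.0228, 0.1329]
tool_rot: [-0.001, 0.693, 0.721, -0.002]
contact_force: [1.1, 0.9, 1.8]
gripper_width: 0.003
```

Request:
jog_arm(dp=[[-1.0,0,-1.5],[-2.5,0,-2.5],[-4.0,0,-3.0],[-5.5,0,-3.5],[-7.0,0,-3.5]], angular=[[0,0,0],[0,0,0],[0,0,0],[0,0,0],[0,0,0]], claw=[0,0,0,0,0])

```text
t: 11.35
eef_pos: [0.5642, -0.1974, 0.2235]
tool_rot: [0.002, 0.692, 0.722, 0.001]
contact_force: [0.8, 0.7, -0.9]
gripper_width: 0.005
```

```bash
python3 go.py .085 -.037 .07;python3 snap.py 7; python3 ptr.py; python3 - <<'E'
from station import *
import cv2,pickle
c=read_camera("top");pickle.dump(c,open("top7.pkl","wb"));cv2.imwrite("pics/top7.png",cv2.resize(c["pixels"][170:350,125:365],None,fx=3.3,fy=3.3,interpolation=cv2.INTER_CUBIC))
E
```

```text
t 11.35 board now [ 0.0859 -0.2586  0.2235] F board [0.85 0.7 ] q [-0.23  0.4   0.61  1.79 -0.27  1.03  0.52]
dp [ 8.869 -0.045  6.13 ] ang [0.04  0.011 0.018]
tip px [237.5  189.25] board [ 29.7 -19.3]
```

View pics/top7.png

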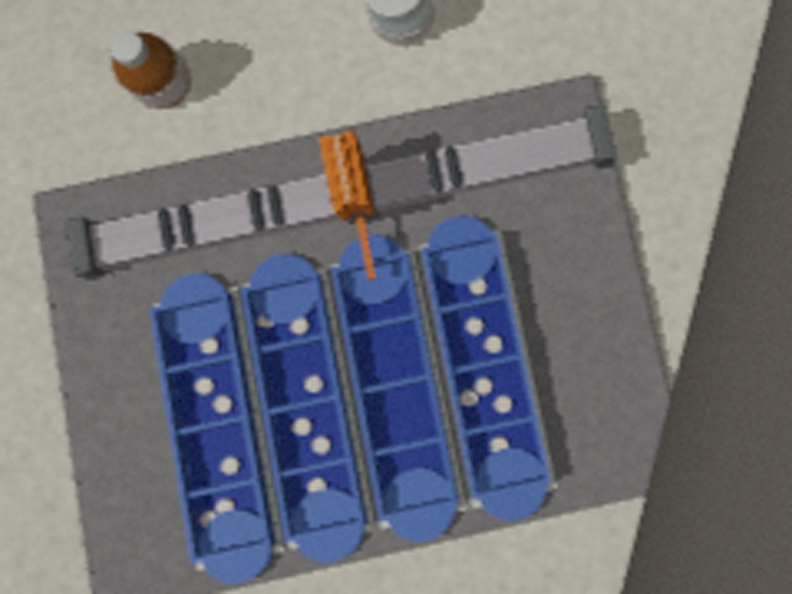

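View pics/s7.png

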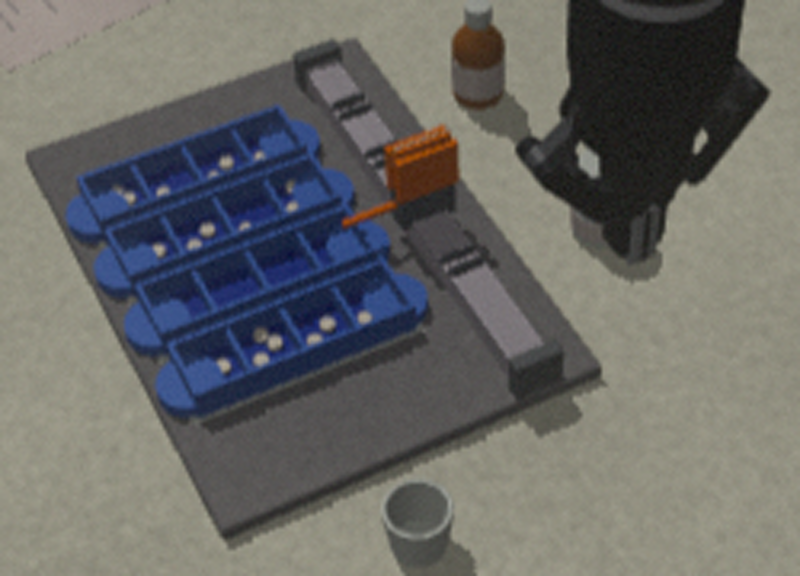

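```bash
python3 - <<'E'
from h import *
TH=.04;T=np.array([.468,.0575]);RB=np.array([[np.cos(TH),-np.sin(TH)],[np.sin(TH),np.cos(TH)]])
c=load("top7");im=c["pixels"];cv2.imwrite("pics/z8.png",cv2.resize(im[195:275,165:275],None,fx=7,fy=7,interpolation=cv2.INTER_CUBIC))
hsv=cv2.cvtColor(im,cv2.COLOR_BGR2HSV);m=cv2.inRange(hsv,(3,150,70),(18,255,255));m[:,:210]=0
ys,xs=np.nonzero(m);P=np.c_[xs,ys].astype(float)
b=lambda p,z:((cast(c,p,z)[:,:2]-T)@RB*1000).round(1)
pt=P[P[:,1]>ys.max()-10]
for y in range(int(ys.max())-14,int(ys.max())+1):
    q=P[P[:,1]==y]; print(y,q[:,0].min(),q[:,0].max(),b(q.mean(0),.045).tolist(),end=';')
print()
f=lambda p:(np.array(p,float)+.5)/3.3-.5+np.array((125,170))
R=[(167,230),(185,226),(257,210),(277,206),(434,171),(453,167)]
r=b(f(R),.036);print("ridges",r.tolist(), "mids",[(r[i,1]+r[i+1,1])/2 for i in(0,2,4)])
E
```

```text
239 234.0 235.0 [[57.8, -18.4]];240 234.0 235.0 [[55.8, -18.0]];241 234.0 235.0 [[53.9, -17.6]];242 235.0 235.0 [[51.7, -18.2]];243 235.0 235.0 [[49.8, -17.8]];244 235.0 235.0 [[47.9, -17.5]];245 235.0 236.0 [[45.7, -18.1]];Traceback (most recent call last):
  File "<stdin>", line 9, in <module>
    return umr_minimum(a, axis, None, out, keepdims, initial, where)
ValueError: zero-size array to reduction operation minimum which has no identity
```

View pics/z8.png

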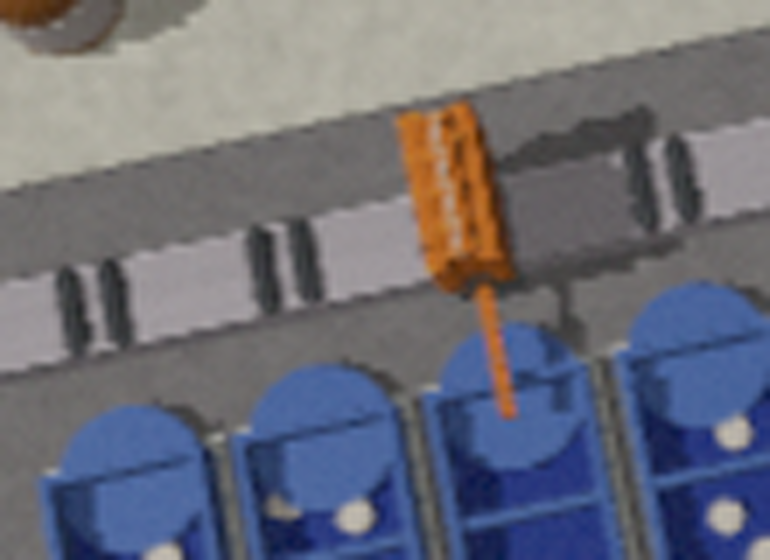

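```bash
python3 - <<'E'
from h import *
from station import get_obs
TH=.04;T=np.array([.468,.0575]);RB=np.array([[np.cos(TH),-np.sin(TH)],[np.sin(TH),np.cos(TH)]])
# rectify plane images by sampling the camera along board lines (2x check: orientation too)
def prof(c,x,z,ch=None):
    ys=np.arange(-.13,.125,.0005);W=np.c_[(RB@np.c_[np.full_like(ys,x),ys].T).T+T,np.full_like(ys,z)]
    p=proj(c,W).astype(np.float32);return ys,cv2.remap(c["pixels"],p[:,0].reshape(1,-1),p[:,1].reshape(1,-1),cv2.INTER_LINEAR)[0].astype(float)
for n in("top0","top7"):
  c=load(n);res=[]
  for x in np.arange(.078,.0925,.002):
    ys,v=prof(c,x,.036);g=v.mean(1);out=[]
    for k in(-75,-20,35,90):
        s=(ys*1000>k-11)&(ys*1000<k+16);w=np.clip(np.percentile(g[s],85)-15-g[s],0,None);out.append((w*ys[s]).sum()/w.sum()*1000)
    res.append(out)
  print(n,np.median(res,0).round(2),np.std(res,0).round(2))
c=load("top7");out=[]
for x in np.arange(.03,.06,.002):
    ys,v=prof(c,x,.045);o=np.clip(v[:,2]-v[:,0]-20,0,None);s=(ys>-.05)&(ys<.01);out.append((o[s]*ys[s]).sum()/max(o[s].sum(),1e-9)*1000)
print("pointer",np.round(out,1))
E
```

```text
top0 [-72.68 -17.79  36.81  91.56] [0.42 0.22 0.2  0.25]
top7 [-71.6  -24.29  36.78  91.54] [0.31 0.56 0.21 0.29]
pointer [-18.1 -18.  -18.  -18.1 -18.  -18.1 -17.9 -18.  -18.  -18.  -18.  -17.9
 -17.8 -17.9 -17.9]
```

In the same top image the pointer reads −18.0 mm and the target notch's ridge midpoint −17.8 mm, so the marker is seated to about 0.2 mm. Last check: the loose items, before handing in.

```bash
python3 - <<'E'
from h import *
from station import *
a=load("top0")["pixels"];c=read_camera("top")["pixels"]
for n,(u,v) in dict(jar=(245,168),amber=(168,189),cup=(352,259)).items():
    t=a[v-18:v+18,u-16:u+16];r=cv2.matchTemplate(c[v-28:v+28,u-26:u+26],t,cv2.TM_CCOEFF_NORMED);_,s,_,l=cv2.minMaxLoc(r);print(n,round(s,3),l[0]-10,l[1]-10)
o=get_obs();print(o["t"],np.round(o["eef_pos"],3),np.round(o["contact_force"],1))
E
```

```text
jar 0.997 0 0
amber 0.998 0 0
cup 0.331 -8 -7
11.55 [ 0.563 -0.196  0.221] [ 1.2  0.9 -0. ]
```

```bash
python3 -c "
from station import *
print(hand_in())"
```

```text
the job is handed in; nothing more can be done
None
```

The marker now sits in the notch of the empty box, and the job was handed in at about 11.6 s with the hand lifted clear. The empty box is the second row from the right (board y −20 mm, slide 0.130). I pushed with the shut fingertips on the marker's right face, straight through the first notch. I crept up the target's first ridge, where force peaked at about 5.5 N and then fell to nothing, and backed off without pinching.

**Last checks:**
- **Marker position:** in the top view the pointer is at −18.0 mm and the notch's ridge midpoint at −17.8 mm, both in my board frame, which reads about 2 mm high. The side view gave −19.3 mm, and its tip picking is only good to about 1 mm. The ridge force alone suggested a notch 1–2 mm further left; I trusted the direct comparison in the top view.
- **Jar and bottle:** both matched their starting places in the top view with no shift.
- **Cup:** the final top-view match failed because the arm hid the cup. In the side views it stands upright in the same place before and after the push.

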